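# Index the filling dial to the last open tin and lock it

## Robot

A 7-joint arm with a two-finger parallel gripper is mounted at the origin on the work surface. World frame = base frame: x ahead of the robot, y to its left, z up, the work surface at z = 0. Lengths are in mm, angles in rad, forces in N, time in s.
With the tool pointing down it reaches from about 400 to 875 mm from the base axis. Payload 4.4 kg.
Tool frame: the origin (TCP) lies at the very end of the fingers, on their centre line; the grasp point (between the pads) lies 19 mm behind it (ctrl.pinch_z is the z of the grasp point in the tool frame, in mm); z points along the fingers, x is the direction in which the jaws open and shut, and the axes are right-handed (so a half turn about z gives the same grasp; the last joint's range is limited). The gripper opens to 85 mm and grips with 20 to 120 N. Pads are 22 mm wide; open, the fingers measure 114 mm over their backs; the gripper's body (76 mm by 85 mm) begins 54 mm behind the grasp point. The pads swing forward as they close: fully open they stand 13 mm farther back than shut.
Start: joints at [1.231, 0.628, 0.038, 1.517, -0.027, 0.996, -0.02], TCP at [175.782, -625.794, 231.313] pointing down, gripper open.
Joint ranges: [-3.06, 3.06], [-0.37, 2.12], [-1.25, 1.32], [0.18, 2.47], [-1.1, 4.24], [0.23, 1.98], [-2.94, 2.94]. Speed limits (rad/s): [2.57, 2.57, 3.14, 3.14, 3.14, 3.14, 3.14].

## Interface

Orientations are given as [roll, pitch, yaw] about the fixed x, y, z axes, in that order (R = Rz(yaw) Ry(pitch) Rx(roll)).
In Python, from cell import sensors, get_image, order, ctrl gives the robot as it stands.
- The arm moves only by the tool arm_command, never from a script. Its argument "rows" is a list that holds one entry, the list of rows, each a list of 6 numbers: the shift along the tool's x, y, z in mm, then the turn, a rotation vector about the tool's x, y, z in degrees. A call has 1 to 20 rows; each row is the pose to reach, as a shift and turn from the pose commanded when the call began, along the tool's axes at that moment; what a row does not reach only later rows make up. A row lasts 1/12 s, in which the tool goes at most 41.7 mm and 7.16 degrees, less where a joint would pass 70% of its speed; a pose out of reach is approached as far as the arm can. A call with a gripper value outside its range is refused whole. "claw" is the opening, from -1 (shut) to 1 (fully open), set as the call begins (left out, the last holds). The fingers move at their own pace and stop on an object; the grip force is fixed at half the most. Time passes only in rows, so rows that repeat a pose let the fingers close. It gives the time, the measured TCP pose, the force and the opening at its end, in the units of the state.
- sensors.read_state(): the state, without advancing time (a new reading comes with each control period).
- get_image(name): name is "scene" or "top"; returns a dict with "pixels" (420x560x3 uint8, red, green, blue), "z_map" (420x560 float32, mm along the optical axis (not along the pixel's ray), 0 where there is no reading), "K" (3x3 intrinsics, pixels), "k1" (the pictures are not rectified: a ray, as slopes to the right and down, at radius r is drawn at 1 + k1 r^2 times it, then the intrinsics apply), "pose" (4x4, takes a point from camera to world coordinates). Camera axes: x right, y up, looking along -z (the intrinsics and any distortion apply to the point x, -y, -z); pixel columns grow to the right and rows downward; lengths in mm; the calibration is good to about 2 mm. A picture is of the moment at which its call begins.
- order.finish_job(): hands the job in, once; it reports no verdict.
The state is a dict: "clock": time; "qpos": joint angles; "qd": joint speeds; "tau": joint torques, N m; "eef_pos": TCP position; "tool_rot": TCP orientation; "force": force on the tool from outside, world axes, zero at the start; "torque": the same for the moment, N m; "width": finger opening in mm.
Only numpy, scipy, OpenCV 4.12 (cv2) and the standard library are available. Lean on these libraries where they do the work, as an engineer would, in place of code of your own. Each camera call takes 0.05 s, during which the arm holds its last target.

## Task

Bring the last open tin on the filling dial under the funnel and lock the dial there: swing the red-knobbed pawl out of its notch, turn the dial until the open tin's white line meets the red pointer, then swing the pawl fully home in the notch. Keep all the tins standing in their nests and leave the other things on the bench where they are.

Things in the scene. Friction and masses are not known exactly. Their poses are not given: they have to be found in the camera images.
- stand: The hand filling stand, fixed to the bench. Origin on the dial's axis at bench level, z up. Steel base plate 370 mm square, 12 mm thick, grey pedestal under a flat round dial. In the stand's frame the funnel and the fixed red-tipped pointer at the dial's rim lie at +45 degrees from x (anticlockwise from above), the locking pawl's notch at -75 degrees: two nests apart.
- dial_centre (a point): Dial's axis at its top face, 65 mm above the bench. Grey dial with a bright steel index ring out to 168 mm from the axis; hub 64 mm wide, 16 mm high. Six nests 60 degrees apart on a 95 mm radius, each four 10 mm pins round one tin; each has a white line near the rim and, in the ring there, a notch between dark cheeks (71 mm above the bench). With a nest under the funnel a notch faces the pawl.
- fill_point (a point): Fixed point straight under the funnel at the dial's top face, 95 mm from the axis: the underside centre of the tin to be filled belongs here. Funnel: bright steel cone, 104 mm across, outlet 170 mm and mouth 245 mm above the bench, hung from a round column 225 mm from the axis (up to 237 mm high). The red pointer's tip is at the rim on the line from axis to funnel.
- dial (a joint): Angle of the dial (rad), 0 at the start, growing anticlockwise from above, no end stops. It turns on a greased bearing with a drag of about 0.25 N m and coasts a few degrees if let go while moving. It cannot turn while the pawl is in a notch.
- pawl (a joint): Pawl angle (rad): 0 = home in a notch, as at the start; grows as it swings out from the dial (anticlockwise from above) to a stop at 0.55; clear of the ring from 0.25. Stiff (0.12 N m friction), no spring: stays where left. Its 10 mm roller enters a 12 mm notch with a mouth flared to 24 mm, so it draws the dial true over the last few mm; with the notch further off it stops on the ring.
- pawl_knob (a point): Centre of the top face of the pawl's knob: upright red round knob, 22 mm diameter, 46 mm high, top 130 mm above the bench, on the pawl's flat steel arm (16 mm wide, top 84 mm above the bench). It swings level about pawl_pivot at 141 mm radius; with the pawl home it is 205 mm from the dial's axis.
- pawl_pivot (a point): On the upright axis of the pawl's pivot, at the height of the knob's top (130 mm above the bench). The pivot itself ends 90 mm above the bench.
- peg0 (a point): Centre of the top face of one of the six like hand pegs by which the dial is turned: upright black round peg, 18 mm diameter, 60 mm high, top 125 mm above the bench, fixed to the dial 136 mm from the axis, midway (30 degrees) between two nests. The other five follow at 60 degree steps on the same circle.
- tin_open: The only tin on the dial without a lid: brown board tin with a thin steel rim, open top, empty, 60 mm diameter, 70 mm high. Origin at the centre of its underside. It stands loose in its nest with about 2 mm of play, at the start one or two nests to either side of the funnel.
- tin_a: A filled tin with its green lid on, standing loose in a nest of the dial: 60 mm diameter (lid 63 mm), 75 mm high. Origin at the centre of its underside.
- tin_b: A filled tin with its green lid on, standing loose in a nest of the dial: 60 mm diameter (lid 63 mm), 75 mm high. Origin at the centre of its underside.
- tin_c: A filled tin with its green lid on, standing loose in a nest of the dial: 60 mm diameter (lid 63 mm), 75 mm high. Origin at the centre of its underside.
- tin_d: A filled tin with its green lid on, standing loose in a nest of the dial: 60 mm diameter (lid 63 mm), 75 mm high. Origin at the centre of its underside.
- tin_e: A filled tin with its green lid on, standing loose in a nest of the dial: 60 mm diameter (lid 63 mm), 75 mm high. Origin at the centre of its underside.
- lid_stack: Bystander: stack of five loose green lids, 63 mm diameter, 43 mm high. Origin at its underside.
- spare_tin: Bystander: a spare empty open tin on the bench, 60 mm diameter, 70 mm high; not the one to be filled. Origin at its underside.
- full_tin: Bystander: a filled tin with a green lid on the bench, 60 mm diameter, 75 mm high. Origin at its underside.
- scoop: Bystander: steel seed scoop with black handle, 180 mm long, 32 mm high. Origin at its underside.
- label_roll: Bystander: roll of white labels lying flat, 90 mm diameter, 42 mm high, 38 mm core. Origin at its underside.
- mallet: Bystander: rubber mallet with wooden handle, lying, 234 mm long, 44 mm high. Origin at its underside.
- lid_carton: Bystander: small closed cardboard carton 120 x 90 x 70 mm. Origin at its underside.
There are look-alikes about, which are no part of the job. What is shaped like the tin_b but purple is not meant. What is shaped like the tin_a but yellow is not meant.

How it is judged:
By the outcome, as a careful person would: the job done as asked, in the order asked, and still so for the second after the job is handed in, with the robot touching nothing.
It also fails if it takes over 61 s, if anything falls off the work surface, if the arm or the gripper's body presses on something with over 40 N, if the wrist force passes 120 N, or if a joint passes its speed limit or range.

## Working session

There is one attempt and no reset: what is moved stays moved. The work goes in short steps, Python scripts to look and compute and a tool call to move; the robot and the scene stay as the last step left them, time stands still between calls to the robot, and variables do not carry over. Pictures are saved under pics/ and viewed, and the job is handed in when it is done.

Besides the shell and the picture viewer there is one more tool, called after "Request:" as name([rows], argument=value, ...), one row to a line, values as JSON. arm_command: Moves the arm, as the interface text tells. Its arguments: {"type":"object","properties":{"rows":{"type":"array","items":{"type":"array","items":{"type":"array","items":{"type":"number"}}}},"claw":{"type":"number"}},"required":["rows"]}

```bash
ls; mkdir -p pics
python3 - <<'E'
from cell import sensors, get_image, order, ctrl
import cv2, numpy as np
s=sensors.read_state(); print(s)
print([a for a in dir(ctrl) if a[0]!='_'], ctrl.pinch_z)
for n in("scene","top"):
    d=get_image(n); cv2.imwrite(f"pics/{n}0.png",d["pixels"][:,:,::-1]); np.savez(f"{n}0.npz",**d)
    print(n,d["K"],d["k1"],d["pose"])
E
```

```text
pics
{'clock': 0.0, 'qpos': array([ 1.23121632,  0.62934125,  0.03840969,  1.51839874, -0.02701925,
        0.99624026, -0.01999992]), 'qd': array([ 0.00116183,  0.00107505,  0.0002278 ,  0.00047723, -0.00157955,
        0.00012244,  0.0005266 ]), 'tau': array([ 4.35796237e-04, -5.63400435e+01,  1.22665823e+00, -1.93437159e+01,
        1.10451481e-02,  1.05519631e-02, -6.77296171e-06]), 'eef_pos': array([ 175.62508131, -625.17782777,  230.38178956]), 'tool_rot': array([-3.14158230e+00,  1.87099274e-03, -1.29700131e+00]), 'force': array([-0.805592  ,  0.04314738, -0.41681963]), 'torque': array([-0.05407096, -0.01815441,  0.00186875]), 'width': 85.16347366938761}
['MotionError', 'pinch_z'] -18.700000000000003
scene [[380.01409286   0.         276.70492849]
 [  0.         380.01409286 207.14937133]
 [  0.           0.           1.        ]] -0.09354256401085058 [[-7.97851067e-01 -4.71589677e-01  3.75548732e-01  9.95006767e+02]
 [ 6.02835958e-01 -6.19208900e-01  5.03159166e-01  5.60476522e+02]
 [-4.74155131e-03  6.27840357e-01  7.78327697e-01  1.06658109e+03]
 [ 0.00000000e+00  0.00000000e+00  0.00000000e+00  1.00000000e+00]]
top [[458.84031352   0.         275.18626539]
 [  0.         458.84031352 207.29958608]
 [  0.           0.           1.        ]] -0.023819514515017952 [[ 1.84503441e-02  9.94761110e-01 -1.00548091e-01  3.67662564e+02]
 [-9.99801155e-01  1.91172236e-02  5.67285961e-03 -5.83947133e+01]
 [ 7.56534045e-03  1.00423431e-01  9.94916027e-01  1.50029230e+03]
 [ 0.00000000e+00  0.00000000e+00  0.00000000e+00  1.00000000e+00]]
```

View pics/scene0.png

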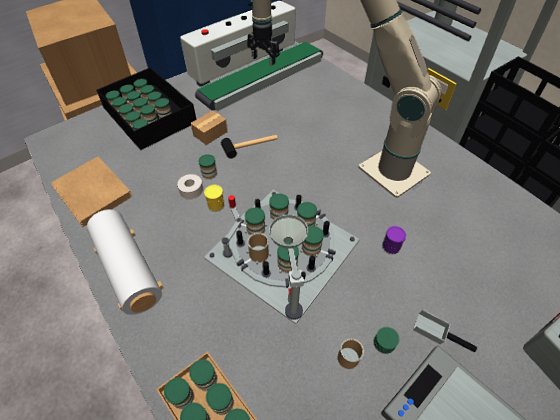

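View pics/top0.png

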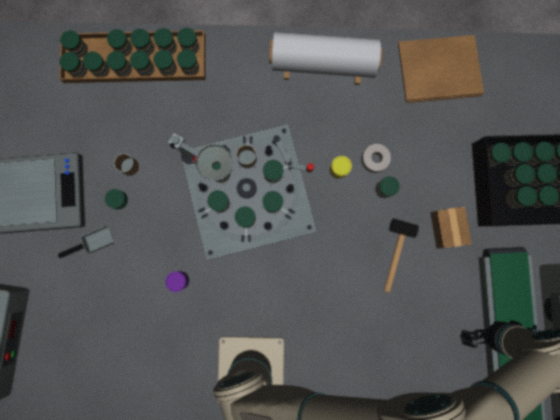

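```bash
cat > h.py <<'E'
import numpy as np, cv2
def load(n): return dict(np.load(n))
def proj(d,P):
    P=np.atleast_2d(np.asarray(P,float)); T=np.linalg.inv(d["pose"]); c=P@T[:3,:3].T+T[:3,3]
    s=np.c_[c[:,0]/-c[:,2], -c[:,1]/-c[:,2]]; r2=(s**2).sum(1,keepdims=True)
    s=s*(1+float(d["k1"])*r2); return s@np.diag([d["K"][0,0],d["K"][1,1]])+d["K"][:2,2]
def plane(d,uv,z):
    uv=np.atleast_2d(np.asarray(uv,float)); D=np.array([float(d["k1"]),0,0,0,0.])
    s=cv2.undistortPoints(uv[:,None].copy(),d["K"],D)[:,0]
    ray=np.c_[s[:,0],-s[:,1],-np.ones(len(s))]@d["pose"][:3,:3].T; o=d["pose"][:3,3]
    t=(z-o[2])/ray[:,2]; return o+ray*t[:,None]
def crop(d,x0,y0,x1,y1,k,fn):
    cv2.imwrite(fn,cv2.resize(d["pixels"][y0:y1,x0:x1,::-1],None,fx=k,fy=k,interpolation=cv2.INTER_CUBIC))
E
python3 - <<'E'
from h import *
crop(load("scene0.npz"),195,180,365,330,4,"pics/sc.png"); crop(load("top0.npz"),160,115,340,265,4,"pics/tc.png")
E
```

```text
(no output)
```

View pics/sc.png

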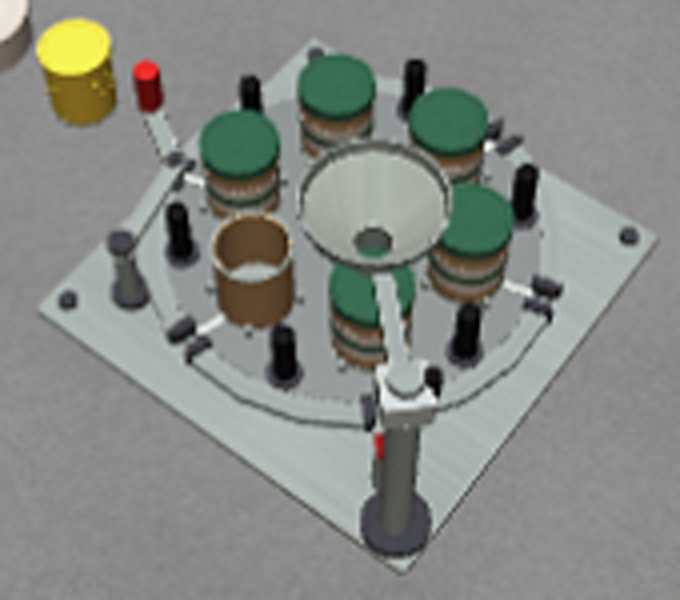

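View pics/tc.png

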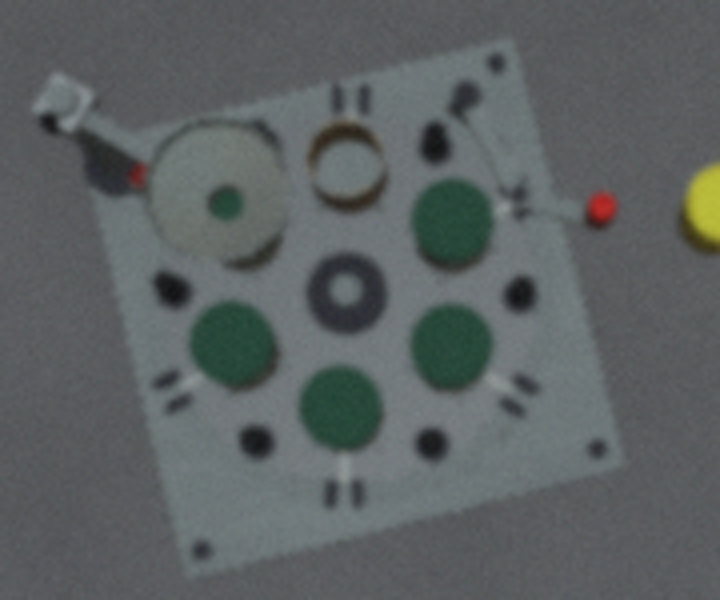

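Run:
```python
from h import *
from scipy.optimize import least_squares
t=load("top0.npz"); s=load("scene0.npz")
def blob(d,m,box):
    x0,y0,x1,y1=box; k=np.zeros_like(m); k[y0:y1,x0:x1]=m[y0:y1,x0:x1]
    n,l,st,c=cv2.connectedComponentsWithStats(k.astype(np.uint8)); i=1+np.argmax(st[1:,4]); return c[i],st[i]
for n,d,b in(("t",t,(300,155,325,180)),("s",s,(225,190,240,212))):
    h=cv2.cvtColor(d["pixels"],cv2.COLOR_RGB2HSV); m=((h[...,0]<8)|(h[...,0]>172))&(h[...,1]>130)&(h[...,2]>70)
    c,st=blob(d,m,b); print(n,"knob",c,st, plane(d,[c],130) if n=="t" else plane(d,[[c[0],st[1]+3]],130))
# coarse: crop px /4 + offset (top)
def tp(x,y): return (160+(x)/4-.4, 115+y/4-.4)
pegs=[tp(436,136),tp(520,292),tp(432,443),tp(257,443),tp(173,287)]
P=plane(t,pegs,125)[:,:2]; print(P)
f=lambda p:np.concatenate([P[i]-p[:2]-136*np.array([np.cos(p[2]-i*np.pi/3),np.sin(p[2]-i*np.pi/3)]) for i in range(5)])
r=least_squares(f,[*P.mean(0),-.8]); print(r.x,np.degrees(r.x[2]),f(r.x).round(1))
print("hub",plane(t,[tp(347,291)],81))
print("pivot",plane(t,[tp(466,94)],90)); print("tin",plane(t,[tp(347,166)],70+65))
c=plane(s,[(195+122/4,180+243/4)],90); print("pivot s",c)
print("lines", plane(t,[tp(346,470),tp(497,381),tp(192,382)],65))
```

```text
t knob [310.    166.675] [307 163   7   8  40] [[ 631.93327803 -169.44577732  130.        ]]
s knob [231.47058824 200.77941176] [228 195   7  13  68] [[ 636.62697647 -164.03568787  130.        ]]
[[ 686.35167897  -42.8088153 ]
 [ 567.40760335 -108.74970385]
 [ 451.78903511  -44.4819226 ]
 [ 449.29142281   86.70253556]
 [ 566.12926399  153.71437234]]
[ 5.67585155e+02  2.27563786e+01 -5.11624399e-01] -29.313918780672203 [ 0.2  1.  -1.8  4.5  1.2  2.2  0.3 -2.6  0.2 -5. ]
hub [[571.95094594  24.67071297  81.        ]]
pivot [[728.51735031 -65.27559394  90.        ]]
tin [[659.58104012  23.89505134 135.        ]]
pivot s [[730.18290056 -60.27859718  90.        ]]
lines [[433.06138634  22.89404906  65.        ]
 [505.18433352 -93.95121645  65.        ]
 [499.80061577 145.46288792  65.        ]]
```

Run:
```python
from h import *
from scipy.optimize import least_squares
t=load("top0.npz"); s=load("scene0.npz")
for n,d in(("t",t),("s",s)):
    h=cv2.cvtColor(d["pixels"],cv2.COLOR_RGB2HSV); m=(h[...,0]>60)&(h[...,0]<90)&(h[...,1]>90)
    k,l,st,c=cv2.connectedComponentsWithStats(m.astype(np.uint8))
    o=[]
    for i in range(1,k):
        if st[i,4]>120:
            q=plane(d,[c[i]],140)[0,:2]
            if abs(q[0]-570)<130 and abs(q[1]-23)<130:
                print(n,c[i].round(1),st[i],q.round(1)); o.append(q)
    o=np.array(o)
    def f(p):
        v=o-p[:2]; a=np.arctan2(v[:,1],v[:,0])-p[2]; a=np.round(a/(np.pi/3))*np.pi/3+p[2]
        return (v-95*np.c_[np.cos(a),np.sin(a)]).ravel()
    r=least_squares(f,[570,23,0.],loss="soft_l1"); print(n,r.x,np.degrees(r.x[2]),f(r.x).round(1))
```

```text
t [272.6 169.9] [264 161  18  19 273] [617.9 -56.4]
t [217.5 200.3] [208 191  20  19 278] [522.8 106.2]
t [272.4 201.1] [264 192  18  19 270] [523.6 -57.4]
t [244.7 216.5] [236 208  18  19 273] [475.8  24.1]
t [5.70554509e+02 2.49264578e+01 6.36551506e-03] 0.36471714732124383 [-0.7  0.7  0.3 -0.7  0.1  0.3  0.2 -0.2]
s [278.7 201.3] [270 194  19  16 243] [528.5 -53.6]
s [306.6 210. ] [297 202  20  17 266] [480.6  26.9]
s [254.6 215.6] [245 207  20  18 267] [622.3 -53.1]
s [314.2 235.1] [305 226  19  18 246] [523.7 113.5]
s [283.2 253.8] [278 246  12  16 130] [636.5 109.2]
s [5.75484217e+02 2.84885297e+01 7.48678751e-05] 0.004289613263193367 [ 0.5  0.2  0.1 -1.6 -0.7  0.7 -4.3  2.7 13.5 -1.5]
```

```bash
cat >> h.py <<'E'
def rows(start,targets,zs=-1):
    """start (x,y,z,yawdeg) commanded; targets list -> rows along tool axes"""
    a=np.radians(start[3]); X=np.array([np.cos(a),np.sin(a),0]);Y=np.array([np.sin(a),-np.cos(a),0]);Z=np.array([0,0,-1.])
    out=[]
    for q in targets:
        v=np.array(q[:3])-np.array(start[:3]); dy=(q[3]-start[3]+180)%360-180
        out.append([round(float(v@X),1),round(float(v@Y),1),round(float(v@Z),1),0,0,round(float(-dy),1)])
    return out
E
python3 - <<'E'
from h import *
s=(175.8,-625.8,231.3,-74.3); e=(635,-168,200,-42)
print(rows(s,[e]))
from h import *
print(proj(load("top0.npz"),[[635,-168,130],[729,-63,90]]),proj(load("scene0.npz"),[[635,-168,130],[729,-63,90]]))
E
```

```text
[[-316.5, -565.9, 31.3, 0, 0, -32.3]]
[[309.53423176 165.6687914 ]
 [275.37799653 137.93506909]] [[231.23092182 197.02613444]
 [225.35284424 239.97443027]]
```

Request:
arm_command([
  [[-17,-31,2,0,0,-2],[-38,-68,4,0,0,-4],[-58,-104,6,0,0,-6],[-78,-140,8,0,0,-8],[-99,-177,10,0,0,-10],[-119,-213,12,0,0,-12],[-139,-249,14,0,0,-14],[-160,-286,16,0,0,-16],[-180,-322,18,0,0,-18],[-200,-358,20,0,0,-20],[-221,-395,22,0,0,-22],[-241,-431,24,0,0,-24],[-261,-467,26,0,0,-27],[-282,-504,28,0,0,-29],[-302,-540,30,0,0,-31],[-311,-557,31,0,0,-32],[-316,-566,31,0,0,-32],[-316,-566,31,0,0,-32]],
], claw=0.3)

```text
clock: 1.6
eef_pos: [636.4, -165.8, 199.6]
tool_rot: [-3.141, 0.001, -0.735]
force: [-0.1, 0.2, 0.1]
width: 55.4
```

Run:
```python
from cell import get_image,sensors
from h import *
print(sensors.read_state()["eef_pos"])
for n in("scene","top"):
    d=get_image(n); np.savez(n+"1.npz",**d)
    print(n,proj(d,[[635,-168,130],[635,-168,200]]))
a=load("scene1.npz")["pixels"][150:290,190:330,::-1];b=load("top1.npz")["pixels"][100:240,220:360,::-1]
cv2.imwrite("pics/1.png",cv2.resize(np.hstack([a,b]),None,fx=2.85,fy=2.85,interpolation=cv2.INTER_CUBIC))
```

```text
[ 636.36331078 -165.80317685  199.57521085]
scene [[231.23092182 197.02613444]
 [229.03972657 182.38982537]]
top [[309.53423176 165.6687914 ]
 [311.52643136 161.03661003]]
```

View pics/1.png

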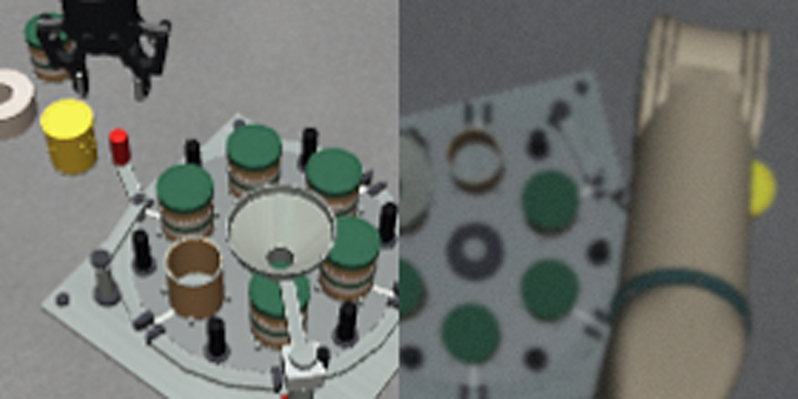

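Request:
arm_command([
  [[0,1,20,0,0,0],[0,2,45,0,0,0],[0,2,65,0,0,0],[0,2,80,0,0,0],[0,2,92,0,0,0],[0,2,100,0,0,0],[0,2,104,0,0,0],[0,2,104,0,0,0]],
])

```text
clock: 2.37
eef_pos: [633.2, -170.9, 95.9]
tool_rot: [3.141, 0.001, -0.74]
force: [0.4, 0.1, 0.4]
width: 55.4
```

Run:
```python
from cell import get_image,sensors
from h import *
s=sensors.read_state();print(s["eef_pos"],s["force"])
d=get_image("scene"); np.savez("scene2.npz",**d); crop(d,190,140,290,230,6,"pics/2.png")
```

```text
[ 633.22985679 -170.90381239   95.89509819] [0.35272065 0.07978776 0.40204444]
```

View pics/2.png

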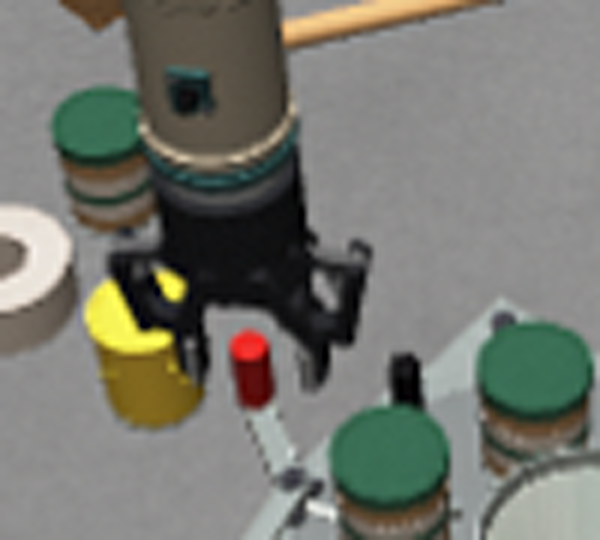

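Request:
arm_command([
  [[0,-2,0,0,0,0],[0,-4,1,0,0,0],[0,-4,1,0,0,0],[0,-4,1,0,0,0]],
])

```text
clock: 2.75
eef_pos: [637.1, -166.7, 95.8]
tool_rot: [-3.141, -0.001, -0.738]
force: [0.3, 0.2, 0.3]
width: 55.7
```

Request:
arm_command([
  [[0,0,0,0,0,0],[0,0,0,0,0,0],[0,0,0,0,0,0],[0,0,0,0,0,0],[0,0,0,0,0,0],[0,0,0,0,0,0]],
], claw=-1)

```text
clock: 3.25
eef_pos: [637.9, -168.4, 95.8]
tool_rot: [-3.141, -0.003, -0.739]
force: [4.3, -3.6, 0.4]
width: 20.9
```

Request:
arm_command([
  [[3,0,0,0,0,-1],[7.4,-0.2,0,0,0,-3],[12.3,-0.5,0,0,0,-5],[17.2,-1,0,0,0,-7],[22.1,-1.7,0,0,0,-9],[26.9,-2.6,0,0,0,-11],[31.7,-3.6,0,0,0,-13],[36.5,-4.8,0,0,0,-15],[41.2,-6.2,0,0,0,-17],[45.9,-7.7,0,0,0,-19],[50.5,-9.4,0,0,0,-21],[55.1,-11.2,0,0,0,-23],[59.6,-13.2,0,0,0,-25],[59.6,-13.2,0,0,0,-25],[59.6,-13.2,0,0,0,-25]],
])

```text
clock: 4.5
eef_pos: [689.6, -197.9, 95.8]
tool_rot: [3.141, -0.0, -0.303]
force: [0.6, -1.3, 4.3]
width: 20.7
```

Run:
```python
from cell import get_image,sensors
from h import *
s=sensors.read_state();print(s["eef_pos"],s["force"],s["tool_rot"],s["width"])
d=get_image("scene"); np.savez("scene3.npz",**d); crop(d,190,150,310,250,6,"pics/3.png")
```

```text
[ 689.59643541 -197.87951342   95.82338935] [ 0.61554887 -1.29554397  4.34295355] [ 3.14125588e+00 -3.63775239e-04 -3.02943504e-01] 20.722373346748608
```

View pics/3.png

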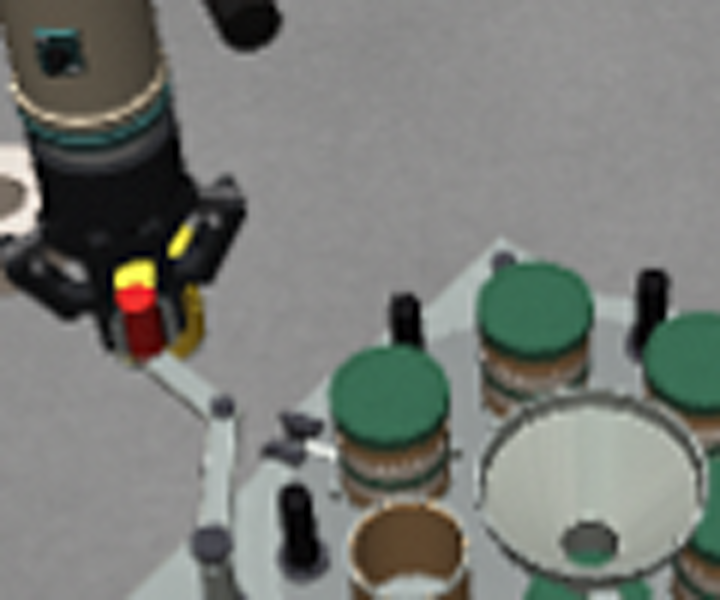

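Request:
arm_command([
  [[0,0,0,0,0,0],[0,0,0,0,0,0],[0,0,0,0,0,0],[0,0,0,0,0,0]],
], claw=0.15)

```text
clock: 4.88
eef_pos: [689.0, -196.7, 94.7]
tool_rot: [-3.141, 0.002, -0.302]
force: [0.0, 0.4, 0.2]
width: 48.8
```

Request:
arm_command([
  [[0,0,-8,0,0,0],[0,0,-25,0,0,0],[0,0,-50,0,0,0],[0,0,-80,0,0,0],[0,0,-105,0,0,0],[-10,-3,-117,0,0,2],[-35,-10,-120,0,0,6],[-65,-19,-120,0,0,10],[-95,-28,-120,0,0,15],[-125,-37,-120,0,0,20],[-155,-46,-120,0,0,25],[-185,-54,-120,0,0,30],[-215,-63,-120,0,0,35],[-240,-71,-120,0,0,39],[-258,-76,-120,0,0,42],[-267,-79,-120,0,0,42],[-269,-79,-120,0,0,42],[-269,-79,-120,0,0,42]],
])

```text
clock: 6.38
eef_pos: [456.9, -42.0, 215.9]
tool_rot: [-3.14, -0.001, -1.033]
force: [-0.6, 0.1, -0.3]
width: 49.0
```

Run:
```python
from cell import get_image,sensors
from h import *
s=sensors.read_state();print(s["eef_pos"],s["force"],s["tool_rot"],s["width"])
d=get_image("scene"); np.savez("scene4.npz",**d); crop(d,190,130,370,270,4,"pics/4.png")
```

```text
[456.94141244 -41.97285913 215.85225055] [-0.55284198  0.05769618 -0.25223757] [-3.14041143e+00 -9.74645452e-04 -1.03328846e+00] 48.97355842797222
```

View pics/4.png

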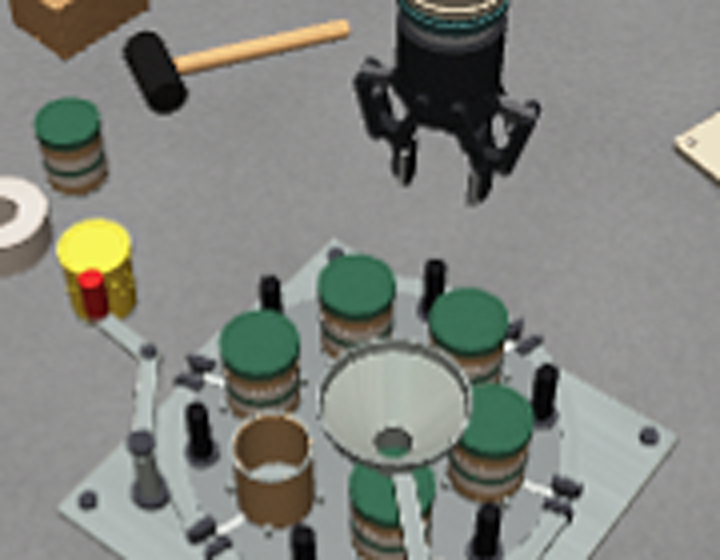

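Run:
```python
from h import *
d=load("scene4.npz")
print((proj(d,[[457,-42,216],[457,-42,125],[456.6,-42,65]])-[190,130])*4)
print(plane(d,[(190+433/4,130+264/4)],125))
```

```text
[[438.00954102 187.92482134]
 [433.369273   264.88701048]
 [430.93526136 310.80569754]]
[[456.63891739 -42.92058935 125.        ]]
```

Request:
arm_command([
  [[0,0,20,0,0,0],[0,0,45,0,0,0],[0,0,70,0,0,0],[0,0,92,0,0,0],[0,0,108,0,0,0],[0,0,118,0,0,0],[0,0,122,0,0,0],[0,0,122,0,0,0],[0,0,122,0,0,0]],
])

```text
clock: 7.18
eef_pos: [457.2, -42.4, 93.3]
tool_rot: [-3.141, -0.0, -1.036]
force: [0.5, -0.1, 0.3]
width: 48.7
```

Run:
```python
from cell import get_image,sensors
from h import *
s=sensors.read_state();print(s["eef_pos"],s["force"],s["tool_rot"],s["width"])
d=get_image("scene"); np.savez("scene5.npz",**d); crop(d,230,150,350,250,6,"pics/5.png")
```

```text
[457.15366876 -42.44163333  93.3463115 ] [ 0.54693605 -0.10672268  0.30508744] [-3.14104904e+00 -4.57518302e-04 -1.03573050e+00] 48.69140337657774
```

View pics/5.png

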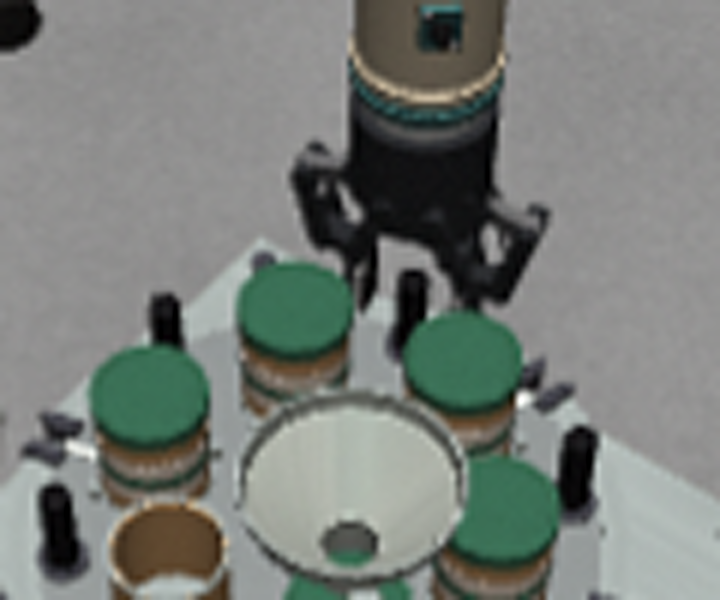

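Request:
arm_command([
  [[0,0,0,0,0,0],[0,0,0,0,0,0],[0,0,0,0,0,0],[0,0,0,0,0,0],[0,0,0,0,0,0],[0,0,0,0,0,0]],
], claw=-1)

```text
clock: 7.73
eef_pos: [457.1, -42.3, 94.2]
tool_rot: [-3.14, -0.001, -1.036]
force: [-0.8, -1.0, 5.5]
width: 16.9
```

Run:
```python
from cell import get_image,sensors
s=sensors.read_state();print(s["eef_pos"],s["force"],s["tool_rot"],s["width"])
```

```text
[457.07799255 -42.31206392  94.22967895] [-0.78094264 -1.02031319  5.46920768] [-3.13998634e+00 -1.48647332e-03 -1.03563631e+00] 16.897943960154056
```

```bash
python3 -c "
import math
print([[round(136*math.sin(math.radians(a)),1),round(-136*(1-math.cos(math.radians(a))),1),0,0,0,-a] for a in [1,3,6,9,12,16,20,24,28,32,36,40,44,48,51,54,57,59,60,60]])"
```

```text
[[2.4, -0.0, 0, 0, 0, -1], [7.1, -0.2, 0, 0, 0, -3], [14.2, -0.7, 0, 0, 0, -6], [21.3, -1.7, 0, 0, 0, -9], [28.3, -3.0, 0, 0, 0, -12], [37.5, -5.3, 0, 0, 0, -16], [46.5, -8.2, 0, 0, 0, -20], [55.3, -11.8, 0, 0, 0, -24], [63.8, -15.9, 0, 0, 0, -28], [72.1, -20.7, 0, 0, 0, -32], [79.9, -26.0, 0, 0, 0, -36], [87.4, -31.8, 0, 0, 0, -40], [94.5, -38.2, 0, 0, 0, -44], [101.1, -45.0, 0, 0, 0, -48], [105.7, -50.4, 0, 0, 0, -51], [110.0, -56.1, 0, 0, 0, -54], [114.1, -61.9, 0, 0, 0, -57], [116.6, -66.0, 0, 0, 0, -59], [117.8, -68.0, 0, 0, 0, -60], [117.8, -68.0, 0, 0, 0, -60]]
```

Request:
arm_command([
  [[2.4,0,0,0,0,-1],[7.1,-0.2,0,0,0,-3],[14.2,-0.7,0,0,0,-6],[21.3,-1.7,0,0,0,-9],[28.3,-3,0,0,0,-12],[35.2,-4.6,0,0,0,-15],[42,-6.7,0,0,0,-18],[46.5,-8.2,0,0,0,-20],[46.5,-8.2,0,0,0,-20]],
])

```text
clock: 8.48
eef_pos: [488.1, -79.0, 94.3]
tool_rot: [-3.141, -0.002, -0.685]
force: [-0.5, -1.9, 6.0]
width: 16.4
```

Request:
arm_command([
  [[2.4,0,0,0,0,-1],[7.1,-0.2,0,0,0,-3],[14.2,-0.7,0,0,0,-6],[21.3,-1.7,0,0,0,-9],[28.3,-3,0,0,0,-12],[35.2,-4.6,0,0,0,-15],[42,-6.7,0,0,0,-18],[48.7,-9,0,0,0,-21],[55.3,-11.8,0,0,0,-24],[61.7,-14.8,0,0,0,-27],[68,-18.2,0,0,0,-30],[74.1,-21.9,0,0,0,-33],[79.9,-26,0,0,0,-36],[84.7,-29.6,0,0,0,-38.5],[87.4,-31.8,0,0,0,-40],[87.4,-31.8,0,0,0,-40],[87.4,-31.8,0,0,0,-40]],
])

```text
clock: 9.9
eef_pos: [575.3, -109.3, 94.3]
tool_rot: [3.14, -0.001, 0.013]
force: [-0.6, -1.1, 4.9]
width: 16.3
```

Run:
```python
from cell import get_image,sensors
from h import *
s=sensors.read_state();print(s["eef_pos"],s["force"],s["tool_rot"],s["width"])
d=get_image("scene"); np.savez("scene6.npz",**d); crop(d,190,150,370,330,3.3,"pics/6.png")
d=get_image("top"); np.savez("top6.npz",**d); crop(d,160,115,340,265,4,"pics/6t.png")
```

```text
[ 575.29664881 -109.29015292   94.27937308] [-0.59655284 -1.09581246  4.86160814] [ 3.14010362e+00 -1.22593401e-03  1.27244076e-02] 16.294692445570746
```

View pics/6.png

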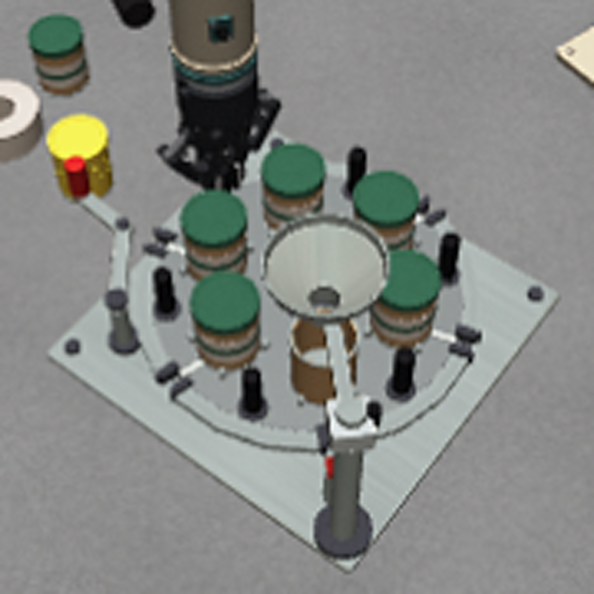

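View pics/6t.png

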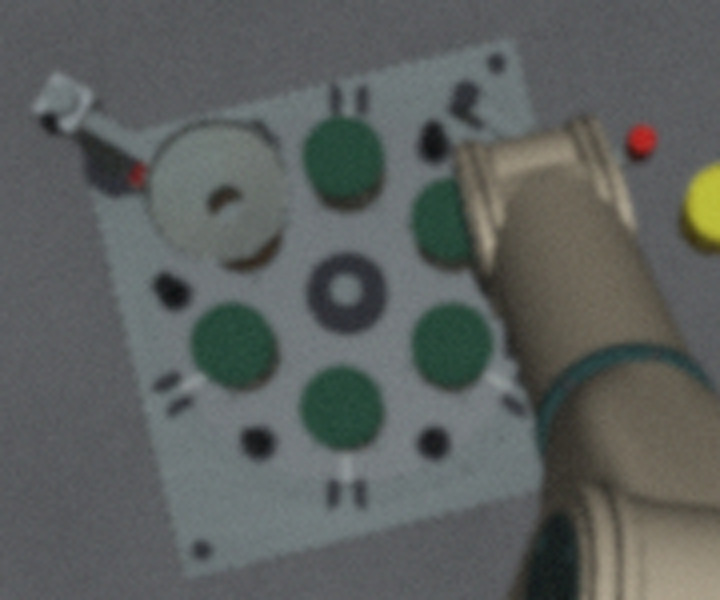

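Run:
```python
from h import *
a=load("top0.npz");b=load("top6.npz")
g=[cv2.cvtColor(d["pixels"],cv2.COLOR_RGB2GRAY).astype(np.float32) for d in(a,b)]
c=proj(a,[[571,25,65]])[0]
for nm,(x,y),z in(("peg",(257,443),95),("peg",(432,443),95),("peg",(173,288),95),("line+cheeks",(345,485),71),("ck",(180,392),71),("lineonly",(345,465),65)):
    u,v=160+x/4,115+y/4; w=7
    A,B=[cv2.getRectSubPix(k,(2*w+1,2*w+1),(u,v)) for k in g]
    cen=[]
    for k in(A,B):
        m=np.clip(95-k,0,None) if 0 else np.clip(np.median(k)-8-k,0,None)
        yy,xx=np.mgrid[-w:w+1,-w:w+1]; cen.append(np.array([(m*xx).sum(),(m*yy).sum()])/m.sum())
    s,_=cv2.phaseCorrelate(A,B,cv2.createHanningWindow((15,15),cv2.CV_32F))
    r=np.array([u,v])-c; 
    for d,n in((cen[1]-cen[0],"dark"),(np.array(s),"phase")):
        # image: x right,y down; CCW tangent seen from above = (r_y, -r_x) in img
        tdir=np.array([r[1],-r[0]])/np.linalg.norm(r); print(nm,n,d.round(2),"deg",np.degrees(d@tdir/np.linalg.norm(r)).round(2))
```

```text
peg dark [0.37 0.24] deg 0.58
peg phase [0.92 0.87] deg 1.63
peg dark [ 0.5  -0.27] deg 0.75
peg phase [1.3  0.25] deg 1.34
peg dark [-0.01  0.43] deg 0.57
peg phase [0.29 0.38] deg 0.49
line+cheeks dark [ 0.63 -0.04] deg 0.75
line+cheeks phase [1.64 0.17] deg 1.96
ck dark [0.32 0.27] deg 0.47
ck phase [0.46 1.1 ] deg 1.4
lineonly dark [ 0.41 -0.06] deg 0.54
lineonly phase [0.22 0.15] deg 0.3
```

Request:
arm_command([
  [[-0.7,0,0,0,0,0.3],[-1.4,0,0,0,0,0.6],[-1.4,0,0,0,0,0.6],[-1.4,0,0,0,0,0.6],[-1.4,0,0,0,0,0.6]],
])

```text
clock: 10.42
eef_pos: [573.7, -109.3, 94.3]
tool_rot: [3.14, -0.001, 0.002]
force: [-1.3, -1.3, 6.3]
width: 16.1
```

Request:
arm_command([
  [[-1.4,0,0,0,0,0.6],[-1.4,0,0,0,0,0.6],[-1.4,0,0,0,0,0.6],[-1.4,0,0,0,0,0.6]],
], claw=0.15)

```text
clock: 10.75
eef_pos: [571.9, -108.4, 93.2]
tool_rot: [-3.141, 0.0, -0.009]
force: [-1.1, 0.2, 0.1]
width: 49.2
```

Request:
arm_command([
  [[0,0,-8,0,0,0],[0,0,-25,0,0,0],[0,0,-50,0,0,0],[0,0,-80,0,0,0],[0,0,-105,0,0,0],[5,4,-117,0,0,1],[20,15,-120,0,0,3],[45,34,-120,0,0,6],[72,54,-120,0,0,10],[95,71,-120,0,0,14],[111,83,-120,0,0,16],[118,88,-120,0,0,17],[118,88,-120,0,0,17],[118,88,-120,0,0,17]],
])

```text
clock: 11.92
eef_pos: [688.9, -197.2, 213.2]
tool_rot: [-3.141, 0.001, -0.305]
force: [0.0, -0.1, -0.4]
width: 49.0
```

Run:
```python
from cell import get_image,sensors
from h import *
s=sensors.read_state();print(s["eef_pos"],s["force"],s["tool_rot"],s["width"])
d=get_image("scene"); np.savez("scene7.npz",**d); crop(d,190,150,370,330,3.3,"pics/7.png")
b=get_image("top"); np.savez("top7.npz",**b)
a=load("top0.npz")
g=[cv2.cvtColor(d["pixels"],cv2.COLOR_RGB2GRAY).astype(np.float32) for d in(a,b)]
c=proj(a,[[571,25,65]])[0]
for nm,(x,y) in(("peg",(257,443)),("peg",(432,443)),("peg",(173,288)),("line+cheeks",(345,485)),("ck",(180,392)),("ck2",(512,393)),("line",(345,465))):
    u,v=160+x/4,115+y/4; w=7; cen=[]
    for k in g:
        k=cv2.getRectSubPix(k,(2*w+1,2*w+1),(u,v))
        m=np.clip(np.median(k)-8-k,0,None); yy,xx=np.mgrid[-w:w+1,-w:w+1]; cen.append(np.array([(m*xx).sum(),(m*yy).sum()])/m.sum())
    r=np.array([u,v])-c; d=cen[1]-cen[0]; print(nm,np.degrees(d@np.array([r[1],-r[0]])/(r@r)).round(2))
```

```text
[ 688.86867755 -197.20157533  213.16931596] [ 0.01322226 -0.07390115 -0.3615589 ] [-3.14100381e+00  9.76187917e-04 -3.05264079e-01] 48.98603578655487
peg -0.02
peg 0.01
peg -0.01
line+cheeks -0.15
ck -0.04
ck2 -0.06
line -0.05
```

View pics/7.png

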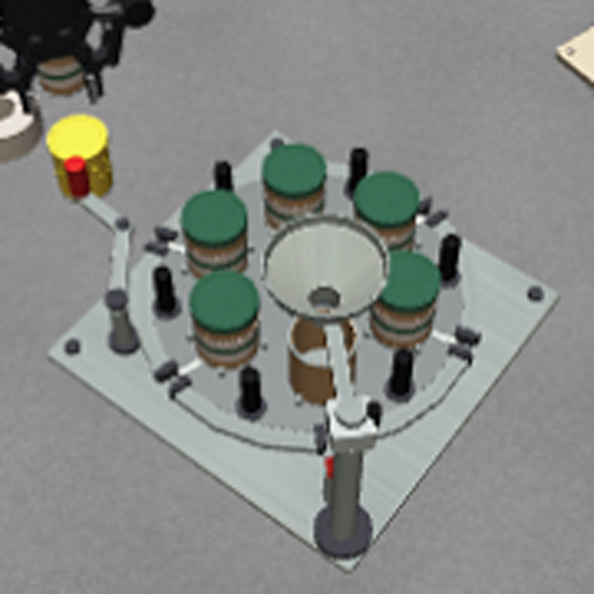

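Request:
arm_command([
  [[0,0,20,0,0,0],[0,0,45,0,0,0],[0,0,70,0,0,0],[0,0,92,0,0,0],[0,0,108,0,0,0],[0,0,115,0,0,0],[0,0,118,0,0,0],[0,0,118,0,0,0],[0,0,118,0,0,0]],
])

```text
clock: 12.77
eef_pos: [690.0, -197.5, 96.7]
tool_rot: [-3.141, -0.002, -0.305]
force: [-0.2, -0.8, 0.4]
width: 49.1
```

Request:
arm_command([
  [[0,0,0,0,0,0],[0,0,0,0,0,0],[0,0,0,0,0,0],[0,0,0,0,0,0],[0,0,0,0,0,0],[0,0,0,0,0,0]],
], claw=-1)

```text
clock: 13.27
eef_pos: [690.0, -197.8, 96.8]
tool_rot: [3.142, -0.002, -0.306]
force: [-1.2, -0.3, 5.9]
width: 20.6
```

Request:
arm_command([
  [[-2.5,0,0,0,0,1],[-7.4,-0.2,0,0,0,3],[-12.3,-0.5,0,0,0,5],[-17.2,-1,0,0,0,7],[-22.1,-1.7,0,0,0,9],[-26.9,-2.6,0,0,0,11],[-31.7,-3.6,0,0,0,13],[-36.5,-4.8,0,0,0,15],[-41.2,-6.2,0,0,0,17],[-43.6,-6.9,0,0,0,18],[-45.9,-7.7,0,0,0,19],[-45.9,-7.7,0,0,0,19]],
])

```text
clock: 14.27
eef_pos: [648.7, -176.8, 96.7]
tool_rot: [-3.141, -0.003, -0.639]
force: [0.4, -0.7, 6.5]
width: 20.4
```

Request:
arm_command([
  [[-1.2,0,0,0,0,0.5],[-2.5,0,0,0,0,1],[-3.7,0,0,0,0,1.5],[-4.9,-0.1,0,0,0,2],[-6.2,-0.1,0,0,0,2.5],[-7.4,-0.2,0,0,0,3],[-8.6,-0.3,0,0,0,3.5],[-9.8,-0.3,0,0,0,4],[-11.1,-0.4,0,0,0,4.5],[-12.3,-0.5,0,0,0,5],[-13.3,-0.6,0,0,0,5.4],[-13.3,-0.6,0,0,0,5.4]],
])

```text
clock: 15.27
eef_pos: [638.8, -168.8, 96.7]
tool_rot: [-3.14, -0.003, -0.733]
force: [0.5, -1.0, 7.3]
width: 20.9
```

Run:
```python
from cell import sensors
s=sensors.read_state();print(s["eef_pos"],s["force"],s["tool_rot"],s["width"],s["torque"])
```

```text
[ 638.76018176 -168.75589786   96.71807992] [ 0.47353228 -1.04201063  7.29649701] [-3.1402761  -0.00315508 -0.73263687] 20.925717739940232 [-0.18426976  0.0165814  -0.12840943]
```

Request:
arm_command([
  [[-0.5,0,0,0,0,0.2],[-1,0,0,0,0,0.4],[-1.5,0,0,0,0,0.6],[-2,0,0,0,0,0.8],[-2,0,0,0,0,0.8],[-2,0,0,0,0,0.8]],
])

```text
clock: 15.77
eef_pos: [638.2, -168.2, 96.7]
tool_rot: [-3.14, -0.005, -0.746]
force: [3.2, -3.3, 5.5]
width: 20.4
```

Request:
arm_command([
  [[-0.7,0,0,0,0,0],[-1.4,0,0,0,0,0],[-2,0,0,0,0,0],[-2,0,0,0,0,0],[-2,0,0,0,0,0]],
])

```text
clock: 16.18
eef_pos: [638.1, -168.2, 96.8]
tool_rot: [-3.139, -0.009, -0.746]
force: [7.0, -5.8, 3.6]
width: 20.5
```

Request:
arm_command([
  [[1,0,0,0,0,0],[2,0,0,0,0,0],[2,0,0,0,0,0],[2,0,0,0,0,0]],
])

```text
clock: 16.52
eef_pos: [638.2, -168.2, 96.7]
tool_rot: [-3.14, -0.005, -0.746]
force: [4.3, -3.1, 6.2]
width: 20.8
```

Request:
arm_command([
  [[0,0,0,0,0,0],[0,0,0,0,0,0],[0,0,0,0,0,0],[0,0,0,0,0,0]],
], claw=0.2)

```text
clock: 16.85
eef_pos: [635.1, -166.0, 94.6]
tool_rot: [3.141, 0.002, -0.745]
force: [0.2, 0.3, 0.9]
width: 51.3
```

Request:
arm_command([
  [[0,0,-8,0,0,0],[0,0,-25,0,0,0],[0,0,-50,0,0,0],[0,0,-80,0,0,0],[0,0,-105,0,0,0],[10,8,-117,0,0,2],[30,24,-125,0,0,5],[60,48,-130,0,0,10],[90,75,-130,0,0,15],[110,105,-130,0,0,20],[130,135,-130,0,0,24],[150,165,-130,0,0,27],[165,195,-130,0,0,30],[175,220,-130,0,0,30],[178,235,-130,0,0,30],[178,235,-130,0,0,30],[178,235,-130,0,0,30]],
])

```text
clock: 18.27
eef_pos: [607.0, -459.6, 225.4]
tool_rot: [-3.141, 0.001, -1.27]
force: [0.5, 0.1, -0.1]
width: 51.3
```

Run:
```python
from cell import get_image,sensors
from h import *
s=sensors.read_state();print(s["clock"],s["eef_pos"],s["force"],s["tool_rot"],s["width"])
d=get_image("scene"); np.savez("scene8.npz",**d); crop(d,190,150,370,330,3.3,"pics/8.png"); cv2.imwrite("pics/8f.png",d["pixels"][:,:,::-1])
b=get_image("top"); np.savez("top8.npz",**b); crop(b,160,115,340,265,4,"pics/8t.png")
a=load("top0.npz")
g=[cv2.cvtColor(d["pixels"],cv2.COLOR_RGB2GRAY).astype(np.float32) for d in(a,b)]
c=proj(a,[[571,25,65]])[0]
for nm,(x,y) in(("peg",(257,443)),("peg",(432,443)),("peg",(173,288)),("line+cheeks",(345,485)),("ck",(180,392)),("ck2",(512,393)),("line",(345,465))):
    u,v=160+x/4,115+y/4; w=7; cen=[]
    for k in g:
        k=cv2.getRectSubPix(k,(2*w+1,2*w+1),(u,v))
        m=np.clip(np.median(k)-8-k,0,None); yy,xx=np.mgrid[-w:w+1,-w:w+1]; cen.append(np.array([(m*xx).sum(),(m*yy).sum()])/m.sum())
    r=np.array([u,v])-c; e=cen[1]-cen[0]; print(nm,np.degrees(e@np.array([r[1],-r[0]])/(r@r)).round(2))
for A,B,box in((load("top0.npz"),b,(300,155,325,180)),(load("scene0.npz"),d,(225,190,240,212))):
    for q in(A,B):
        h=cv2.cvtColor(q["pixels"],cv2.COLOR_RGB2HSV); m=((h[...,0]<8)|(h[...,0]>172))&(h[...,1]>130)&(h[...,2]>70)
        x0,y0,x1,y1=box; yy,xx=np.nonzero(m[y0:y1,x0:x1]); print("knob",xx.mean()+x0,yy.mean()+y0,len(xx))
```

```text
18.2667 [ 607.00297959 -459.6059932   225.38165224] [ 0.53272114  0.08913311 -0.09594029] [-3.14098786e+00  1.39722892e-03 -1.26993290e+00] 51.292879818595914
peg -0.03
peg -0.0
peg 0.01
line+cheeks -0.09
ck -0.03
ck2 -0.02
line -0.03
knob 310.0 166.675 40
knob 310.0 166.76923076923077 39
knob 231.47058823529412 200.77941176470588 68
knob 231.47058823529412 200.77941176470588 68
```

View pics/8.png

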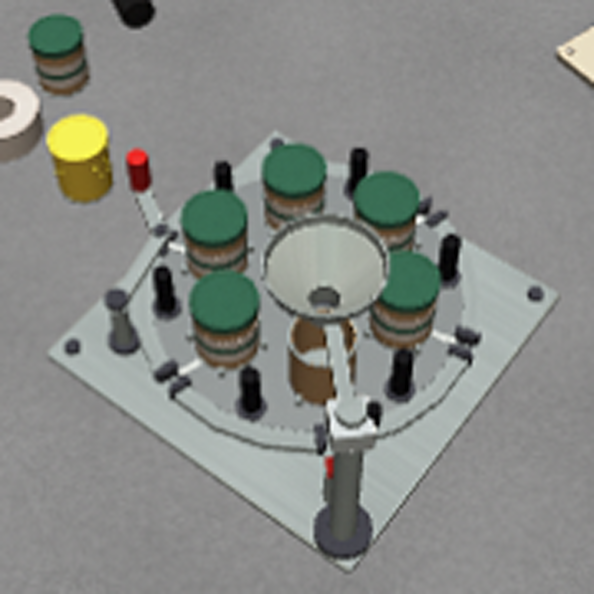

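View pics/8t.png

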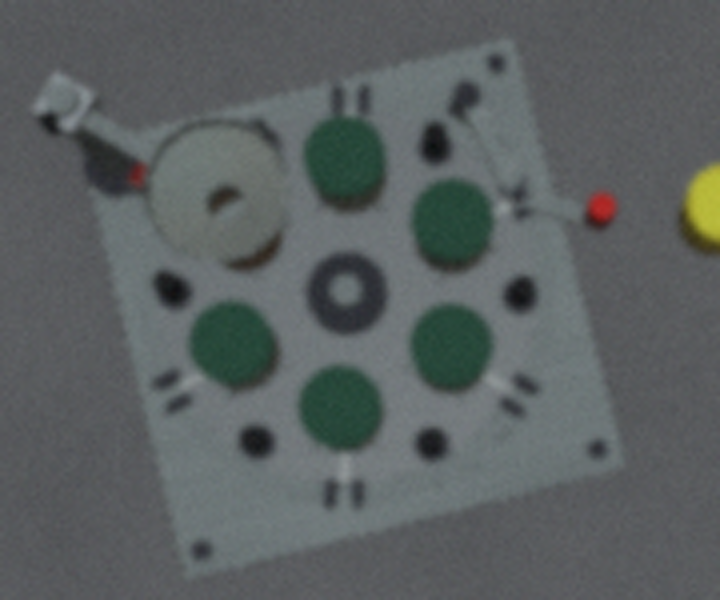

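View pics/8f.png

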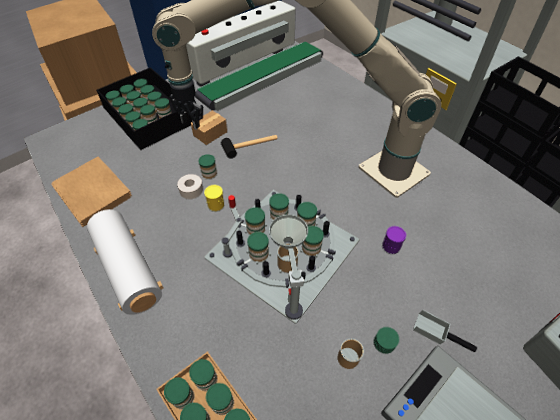

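Knob pixels match the home position at the start. The dial is within about 0.1° of the index, the open tin stands under the funnel, and the bystanders haven't moved. The gripper is clear, so I'm handing in.

Run:
```python
from cell import order
print(order.finish_job())
```

```text
the job is handed in; nothing more can be done
None
```

The open tin is under the funnel and the dial is locked there. I swung the pawl out about 0.42 rad, turned the dial one nest (60°) anticlockwise by a hand peg, and swung the pawl back until it stopped hard. The job was handed in at about 18 s.

**Last checks:**
- **Dial:** peg and notch-cheek positions in the top view put it within about 0.1° of the index position.
- **Pawl:** the knob sits at its starting (home) pixels in both views, (310, 167) in top and (231, 201) in scene. It held still as the push rose to about 9 N.
- **Tins and bench:** all six tins stand in their nests, and the bystanders look unmoved by eye. The gripper is well clear.

**What did not go to plan or disagreed:**
- The dial first overshot by about 0.6°. I turned it back, and by mistake I repeated that 1.4 mm shift while opening the gripper. The picture afterwards showed the dial at -0.05°, so it did no harm.
- The two cameras disagreed by about 5 mm on positions, so I centred the first grasp using the gripper and the knob seen in the same picture.
- The white line meeting the red pointer could not be seen directly because the funnel hides it. That alignment is inferred from the other nests and pegs.

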